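# Tip a standing board into its bay and push it home

## Task

Push the tall board that stands on end at the open end of the wooden bay over with the fingertips, high up and from the side away from the bay, where it stands, so that it drops flat between the two rails. Then push its rear end along until its front end is fully home and square against the end stop, and let go. Nothing is to be gripped, lifted or carried, and the other things on the table stay where they are.

Things in the scene. Friction and masses are not known exactly. Their poses are not given: they have to be found in the camera images.
- bay: Loading bay fixed on the table: plywood base 342 x 140 mm, 9 mm thick, with two wooden rails and an end stop on top. Origin on the table top; +x runs from the open end to the stop, y across, z up. Base x = -182 to +160 mm. Rails x = -50 to +150 mm, 16 mm wide, 16 mm high above the base, inner faces at y = +-52 mm. The stop's face is at x = +140 mm.
- bay_stop (a point): Middle of the foot of the end stop's face, on the base's top (9 mm above the table). The stop is 24 mm high. With the board home against it, the board's rear end still projects 30 mm out of the rails.
- board: Plain wooden board 58 x 220 x 28 mm, about 0.18 kg, at first standing on end on the bay's base before the rails, 220 mm tall, wide faces across the bay (turned up to 3 degrees). Origin: middle of the wide face that looks to the stop. y: along its length (up at first, towards the stop once fallen); x: along its width; z: through its thickness, out of the rear face (up once fallen).
- board_head (a point): Centre of the board's top end face (58 x 28 mm), the end that must finally lie against the stop.
- board_foot (a point): Centre of the end face on which the board stands; the rear end once it has fallen. Pushed near this end the standing board slides; pushed near the top, on the face away from the stop, it tips over after leaning some 7 degrees.
- short_offcut: Bystander: square-section offcut 50 x 50 mm, 124 mm tall, standing on end to the right, away from the bay. Origin half way up, in the middle of one side face.
- block: Bystander: plain wooden block 60 x 97 x 46 mm, to the left. Origin under its middle.
- sanding_block: Bystander: sanding block 67 x 122 x 32 mm, on the robot's side, to the left. Origin under its middle.
- push_block: Bystander: wooden push block 70 x 160 mm, 67 mm high with a raised handle, to the right. Origin under its middle.
Mind the look-alikes: they are no part of the job. Several things have the shape of the board; the one meant has the colours described above.

How it is judged:
By the outcome, as a careful person would: the job done as asked, in the order asked, and still so for the second after the job is handed in, with the robot touching nothing.
It also fails if it takes over 45 s, if anything falls off the work surface, if the arm or the gripper's body presses on something with over 40 N, if the wrist force passes 120 N, or if a joint passes its speed limit or range.

## Robot

A 6-joint arm with a two-finger parallel gripper is mounted at the origin on the work surface; the furniture and walls round the work are solid. World frame = base frame: x ahead of the robot, y to its left, z up, the work surface at z = 0. Lengths are in m, angles in rad, forces in N, time in s.
With the tool pointing down it reaches from about 0.25 to 0.775 m from the base axis. Payload 4 kg.
Tool frame: the origin (TCP) lies midway between the tips of the shut fingers; the grasp point (between the pads) lies 19 mm behind it; y points along the fingers, z is the direction in which the jaws open and shut, and the axes are right-handed (so a half turn about y gives the same grasp; the last joint's range is limited). The gripper opens to 94 mm and grips with 3 to 60 N. Pads are 16 mm wide; open, the fingers measure 119 mm over their backs; the gripper's body (75 mm by 177 mm) begins 78 mm behind the grasp point.
Start: joints at [-1.317, 0.087, 1.371, -0, 1.684, -0.103], TCP at [0.192, -0.515, 0.206] pointing down, gripper open.
Joint ranges: [-3.1, 3.1], [-0.76, 2.03], [0.27, 2.55], [-1.08, 4.22], [0.17, 2.65], [-2.57, 2.57]. Speed limits (rad/s): [2.79, 2.79, 3.14, 3.14, 3.14, 3.14].

## Interface

Orientations are given as [roll, pitch, yaw] about the fixed x, y, z axes, in that order (R = Rz(yaw) Ry(pitch) Rx(roll)).
In Python, from plant import manip gives the robot as it stands. The module is installed in compiled form; this text tells all that it offers.
- The arm moves only by the tool drive_tool, never from a script. Its argument "targets" is a list of rows, each a list of 3 entries, a list of its own where there are three numbers: the opening, from 0 (shut) to 1 (fully open), then the shift along the world's x, y, z in cm, then the turn, a rotation vector about the world's x, y, z in degrees. In form: [[hand, [x, y, z], [ax, ay, az]], ...]. A call has exactly 5 rows; each row is the pose to reach, as a shift and turn from the pose commanded when the call began; what a row does not reach only later rows make up. A row lasts 1/12 s, in which the tool goes at most 41.7 mm and 7.16 degrees, less where a joint would pass 70% of its speed; a pose out of reach is approached as far as the arm can. A call with a gripper value outside its range is refused whole. The fingers move at their own pace and stop on an object; "force" is the grip in N (left out, the last holds). Time passes only in rows, so rows that repeat a pose let the fingers close, or fill a call up. It gives the time, the measured TCP pose, the force and the opening at its end, in the units of the state.
- manip.observe(): the state, without advancing time (a new reading comes with each control period).
- manip.camera(name): name is "side" or "top"; returns (picture, depth): 420x560x3 uint8, red, green, blue; 420x560 float32, m along the optical axis (not along the pixel's ray), 0 where there is no reading.
- manip.camera_params(name): a dict with "K" (3x3 intrinsics, pixels), "D" ([k1, k2, p1, p2, k3] as OpenCV has them; the pictures are not rectified), "view" (4x4, takes a point from world to camera coordinates). Camera axes: x right, y down, z forward; pixel columns grow to the right and rows downward; lengths in m; the calibration is good to about 2 mm. A picture is of the moment at which its call begins. camera_params takes no time and is no camera call.
- manip.close_job(): hands the job in, once; it reports no verdict.
The state is a dict: "time": time; "joint_positions": joint angles; "qd": joint speeds; "joint_torque": joint torques, N m; "tool_pos": TCP position; "tool_rot": TCP orientation; "force": force on the tool from outside, world axes, zero at the start; "ft_torque": the same for the moment, N m; "finger_gap": finger opening in m.
Only numpy, scipy, OpenCV 4.12 (cv2) and the standard library are available. Lean on these libraries where they do the work, as an engineer would, in place of code of your own. Each camera call takes 0.05 s, during which the arm holds its last target.

## Working session

There is one attempt and no reset: what is moved stays moved. The work goes in short steps, Python scripts to look and compute and a tool call to move; the robot and the scene stay as the last step left them, time stands still between calls to the robot, and variables do not carry over. Pictures are saved under pics/ and viewed, and the job is handed in when it is done.

Besides the shell and the picture viewer there is one more tool, called after "Request:" as name(argument=value, ...) on one line, values as JSON. drive_tool: Moves the arm, as the interface text tells. Its arguments: {"type":"object","properties":{"targets":{"type":"array","items":{"type":"array"}},"force":{"type":"number"}},"required":["targets"]}

```bash
mkdir -p pics
cat > h.py <<'E'
import numpy as np,cv2,pickle
from plant import manip
def snap(tag):
    out={}
    for n in("side","top"):
        p,d=manip.camera(n); out[n]=(p,d,manip.camera_params(n))
        cv2.imwrite(f"pics/{tag}_{n}.png",p[:,:,::-1])
    pickle.dump(out,open(f"{tag}.pkl","wb")); return out
def load(tag): return pickle.load(open(f"{tag}.pkl","rb"))
def ray(cp,px):
    K,D,V=[np.array(cp[k],float) for k in("K","D","view")]
    u=cv2.undistortPoints(np.array(px,float).reshape(-1,1,2),K,D).reshape(-1,2)
    R=V[:3,:3];c=-R.T@V[:3,3]
    return c,np.c_[u,np.ones(len(u))]@R
def onz(cp,px,z):
    c,d=ray(cp,px); return c+d*((z-c[2])/d[:,2])[:,None]
def cloud(img):
    p,d,cp=img
    H,W=d.shape; v,u=np.mgrid[:H,:W]
    c,r=ray(cp,np.c_[u.ravel(),v.ravel()])
    return (c+r*d.ravel()[:,None]).reshape(H,W,3)
def proj(cp,X):
    K,D,V=[np.array(cp[k],float) for k in("K","D","view")]
    r,_=cv2.Rodrigues(V[:3,:3]); return cv2.projectPoints(np.array(X,float).reshape(-1,1,3),r,V[:3,3],K,D)[0].reshape(-1,2)
E
python3 - <<'E'
from h import *
o=snap("a")
for n in o:
    V=np.array(o[n][2]["view"]);print(n,-V[:3,:3].T@V[:3,3],V[2,:3])
s=manip.observe();print(s)
E
```

```text
side [0.27370366 0.83079928 1.00733466] [ 0.17710647 -0.73209817 -0.65777319]
top [ 0.28555533 -0.10765479  1.2957618 ] [ 0.17219388 -0.01632092 -0.98492786]
{'time': 0.1, 'joint_positions': array([-1.31710056e+00,  8.78473576e-02,  1.37205245e+00, -1.14096415e-05,
        1.68359183e+00, -1.03109748e-01]), 'qd': array([-0.00118845,  0.00061301, -0.00357281, -0.00060278, -0.00204466,
       -0.00136267]), 'joint_torque': array([ 2.50212797e-03, -3.41252267e+01, -3.03301477e+01,  7.19691650e-02,
        3.04224668e-02, -9.20855132e-05]), 'tool_pos': array([ 0.19197215, -0.51490062,  0.20446536]), 'tool_rot': array([-1.57268640e+00,  1.84178362e-04, -2.78478858e+00]), 'force': array([-0.98781912,  0.21068368, -0.25347807]), 'ft_torque': array([-0.03061205, -0.03019441,  0.03925118]), 'finger_gap': 0.09407104807957264}
```

```bash
ls pics
```

```text
a_side.png
a_top.png
```

View pics/a_side.png

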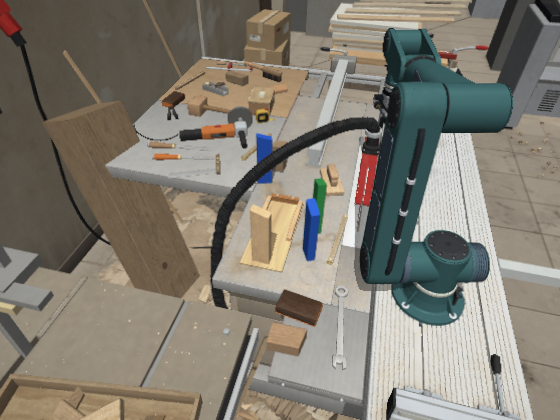

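View pics/a_top.png

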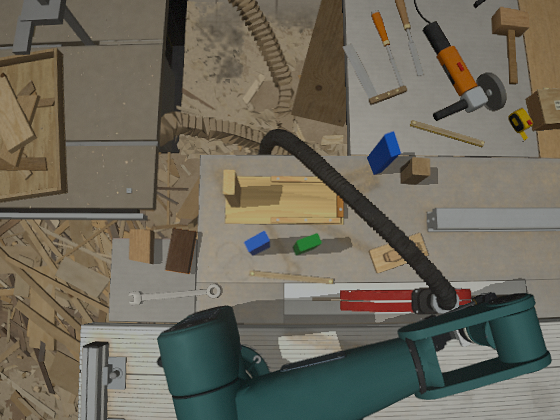

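Run:
```python
from h import *
o=load("a")
p=o["side"][0][170:300,210:370];cv2.imwrite("pics/c1.png",cv2.resize(p[:,:,::-1],None,fx=5,fy=4.5,interpolation=cv2.INTER_CUBIC))
p=o["top"][0][150:270,200:380];cv2.imwrite("pics/c2.png",cv2.resize(p[:,:,::-1],None,fx=4.4,fy=4.4,interpolation=cv2.INTER_CUBIC))
for n,pts in(("side",[(262,210),(260,240),(250,260),(295,215),(312,204),(319,182),(264,140),(250,195),(225,215)]),("top",[(229,183),(280,190),(300,210),(257,242),(307,242),(385,150),(343,200),(180,250),(270,140),(330,175)])):
    C=cloud(o[n])
    for u,v in pts: print(n,u,v,C[v,u].round(3))
```

```text
side 262 210 [ 0.516 -0.008  0.219]
side 260 240 [0.518 0.012 0.111]
side 250 260 [0.553 0.012 0.008]
side 295 215 [ 0.454 -0.221  0.023]
side 312 204 [0.274 0.831 1.007]
side 319 182 [ 0.377 -0.187  0.215]
side 264 140 [ 0.618 -0.401  0.202]
side 250 195 [ 0.66  -0.337 -0.022]
side 225 215 [ 0.675 -0.104  0.074]
top 229 183 [ 0.514 -0.001  0.218]
top 280 190 [ 0.538 -0.129  0.008]
top 300 210 [ 0.479 -0.187  0.011]
top 257 242 [ 0.37  -0.071  0.212]
top 307 242 [ 0.37  -0.191  0.215]
top 385 150 [ 0.613 -0.4    0.175]
top 343 200 [ 0.464 -0.271  0.269]
top 180 250 [0.361 0.151 0.035]
top 270 140 [ 0.671 -0.1    0.067]
top 330 175 [ 0.522 -0.241  0.276]
```

View pics/c1.png

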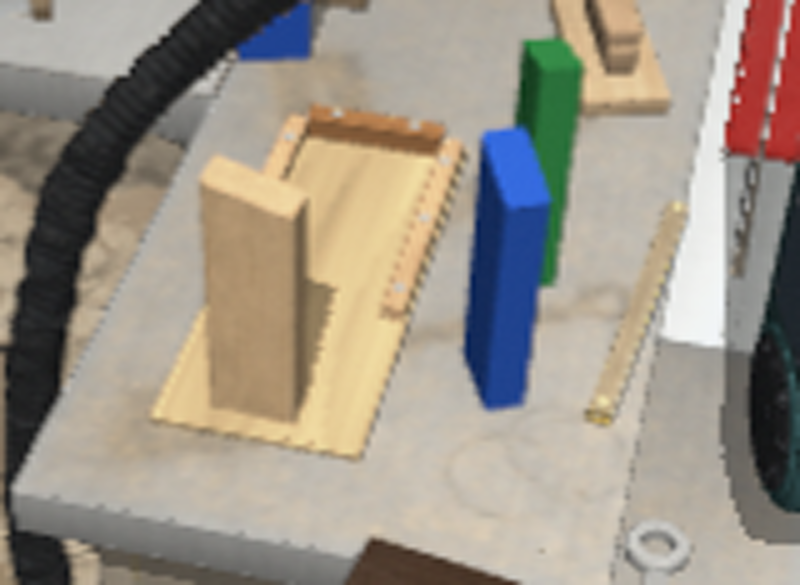

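View pics/c2.png

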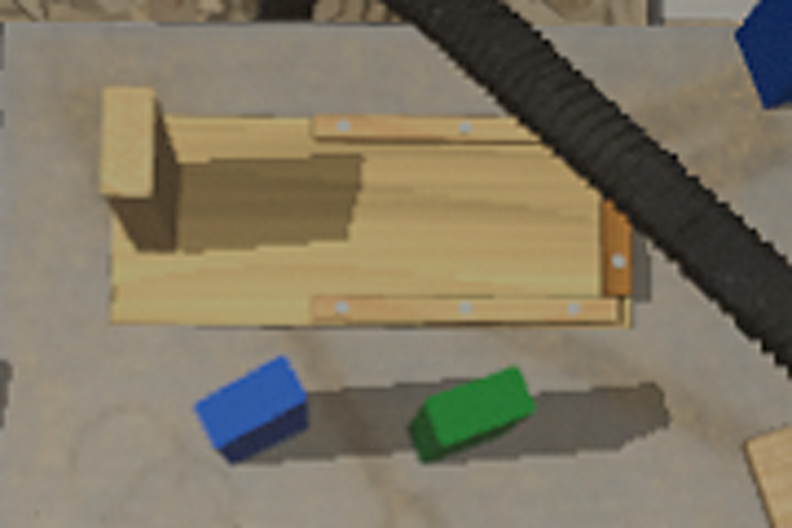

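Run:
```python
from h import *
o=load("a")
# top: bay near edge & open-end edge by saturation step
for n in("top","side"):
    p,d,cp=o[n]; C=cloud(o[n])
    hsv=cv2.cvtColor(p,cv2.COLOR_RGB2HSV); 
    ok=(hsv[:,:,1]>70)&(C[:,:,0]>0.40)&(C[:,:,0]<0.62)&(C[:,:,1]>-0.32)&(C[:,:,1]<0.08)&(C[:,:,2]>-.01)&(C[:,:,2]<.3)&(hsv[:,:,0]<30)
    cv2.imwrite(f"pics/m_{n}.png",cv2.resize((ok*255).astype(np.uint8)[150:300,190:390],None,fx=4,fy=4,interpolation=0))
    P=C[ok]; 
    tp=P[P[:,2]>.2]; print(n,"head n",len(tp),tp.mean(0).round(4))
    r=cv2.minAreaRect((tp[:,:2]*1000).astype(np.float32));print(r)
    st=P[(P[:,2]>.026)&(P[:,2]<.045)&(P[:,1]<-.2)];print("stop",len(st),st.mean(0) if len(st) else 0)
    lo=P[(P[:,2]<.03)];print("low",lo[:,:2].min(0),lo[:,:2].max(0)); r=cv2.minAreaRect((lo[:,:2]*1000).astype(np.float32));print(r)
    rr=P[(abs(P[:,2]-.025)<.004)];print('railz',len(rr))
    for s in(1,):
        for lo_,hi in((.43,.475),(.53,.6)):
            q=rr[(rr[:,0]>lo_)&(rr[:,0]<hi)&(rr[:,1]<-.06)&(rr[:,1]>-.24)]
            if len(q)>10: f=np.polyfit(q[:,1],q[:,0],1);print("rail",len(q),q.mean(0),f,q[:,1].min(),q[:,1].max())
```

```text
top head n 392 [ 0.5122 -0.0685  0.2288]
((536.5513916015625, -164.25238037109375), (346.0763244628906, 170.08099365234375), 77.81373596191406)
stop 189 [ 0.48153521 -0.27716682  0.03113081]
low [ 0.40128773 -0.31968826] [0.60350309 0.05941085]
((507.7703857421875, -131.86874389648438), (397.19189453125, 169.40341186523438), 83.54769134521484)
railz 566
rail 233 [ 0.44877374 -0.16593189  0.02472729] [0.01216774 0.45079276] -0.23769713016157257 -0.10050933905467202
rail 219 [ 0.56820828 -0.16823175  0.02481656] [0.01706344 0.57107889] -0.2391737991042774 -0.10283187863398836
side head n 247 [0.5186 0.002  0.2164]
((507.3045654296875, -105.568603515625), (247.43844604492188, 58.42342758178711), 84.62942504882812)
stop 145 [ 0.50435963 -0.28682161  0.03093117]
low [ 0.44021588 -0.31053241] [0.58715653 0.03326542]
((513.6685180664062, -138.55642700195312), (343.7086181640625, 146.5393829345703), 89.9046630859375)
railz 298
rail 110 [ 0.45028694 -0.16834041  0.02512845] [0.00837473 0.45169674] -0.23933447253881546 -0.09883892410771522
rail 14 [ 0.56893257 -0.22939589  0.02478939] [-0.11588119  0.5423499 ] -0.2384623209890061 -0.22064132880396092
```

View pics/m_top.png

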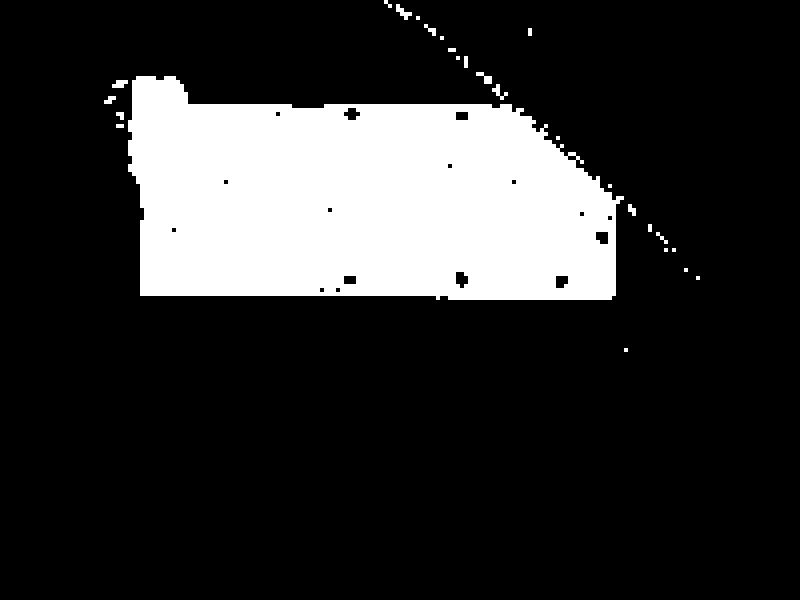

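View pics/m_side.png

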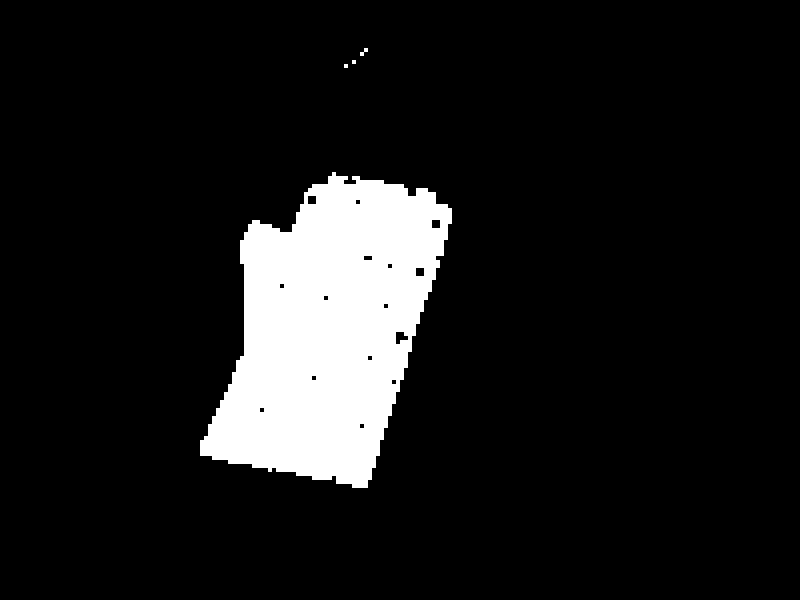

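Run:
```python
from h import *
o=load("a")
for n in("top","side"):
    C=cloud(o[n]); P=C.reshape(-1,3)
    b=P[(abs(P[:,0]-.51)<.06)&(abs(P[:,1])<.05)]
    tp=b[(b[:,2]>.215)&(b[:,2]<.245)]
    h,w=np.percentile(tp,[2,98],axis=0);print(n,"head",len(tp),tp.mean(0).round(4),h.round(4),w.round(4),cv2.minAreaRect((tp[:,:2]*1000).astype(np.float32)))
    for z0 in(.02,.06,.1,.14,.18):
        q=b[(b[:,2]>z0)&(b[:,2]<z0+.04)]
        if len(q)>20:print("  ",z0,len(q),np.median(q,0).round(4),"x",np.percentile(q[:,0],[3,97]).round(4),"dy/dx",np.polyfit(q[:,0],q[:,1],1)[0].round(3))
p,d,cp=o["side"]; print("stop edges on z=.033", onz(cp,[(271,191),(298,196)],.033),)
C=cloud(o["side"]);
for z in(.028,): 
    q=C.reshape(-1,3);q=q[(q[:,2]>.012)&(q[:,2]<.03)&(q[:,0]>.47)&(q[:,0]<.54)&(q[:,1]<-.25)&(q[:,1]>-.31)];print("stop face",len(q),np.percentile(q,[10,50,90],axis=0).round(4))
```

```text
top head 197 [ 5.234e-01 -5.000e-04  2.225e-01] [ 0.4965 -0.0134  0.2155] [0.5443 0.0113 0.2294] ((518.3287353515625, -0.8921785354614258), (24.925979614257812, 52.44062423706055), 89.03165435791016)
   0.02 43 [ 0.4938 -0.0113  0.039 ] x [0.4865 0.5369] dy/dx -0.328
   0.06 49 [ 0.4881 -0.0103  0.0795] x [0.4862 0.5386] dy/dx -0.307
   0.1 48 [ 0.497  -0.0118  0.1217] x [0.4863 0.5406] dy/dx -0.269
   0.14 58 [ 0.4905 -0.0115  0.1606] x [0.4865 0.5382] dy/dx -0.312
   0.18 177 [ 0.5005 -0.0011  0.2131] x [0.4871 0.5313] dy/dx -0.2
side head 135 [0.5258 0.0029 0.2219] [ 0.5011 -0.014   0.2154] [0.5462 0.0162 0.2299] ((522.88134765625, 0.843292236328125), (31.749292373657227, 46.821815490722656), 85.99504852294922)
   0.02 165 [0.5151 0.0135 0.0401] x [0.4888 0.5452] dy/dx 0.113
   0.06 175 [0.5115 0.0135 0.0798] x [0.4882 0.5444] dy/dx 0.114
   0.1 189 [0.514  0.0139 0.1212] x [0.4888 0.5462] dy/dx 0.108
   0.14 196 [0.5138 0.0136 0.1603] x [0.4887 0.5448] dy/dx 0.098
   0.18 265 [0.5102 0.013  0.2061] x [0.4889 0.5441] dy/dx 0.154
stop edges on z=.033 [[ 0.56885438 -0.31845694  0.033     ]
 [ 0.46284082 -0.31603219  0.033     ]]
stop face 81 [[ 0.4768 -0.2944  0.0132]
 [ 0.5038 -0.2908  0.0196]
 [ 0.5302 -0.2705  0.0279]]
```

Run:
```python
from h import *
o=load("a")
P=cloud(o["side"]).reshape(-1,3)
b=P[(abs(P[:,0]-.516)<.024)&(abs(P[:,1]-.0135)<.006)&(P[:,2]>.03)&(P[:,2]<.2)]
A=np.c_[b[:,0]-.516,b[:,2]-.11,np.ones(len(b))];print(len(b),np.linalg.lstsq(A,b[:,1],rcond=None)[0])
```

```text
563 [-0.04308625  0.0009265   0.01407721]
```

Request:
drive_tool(targets=[[0.5, [0, 0, 4], [0, 0, 5]], [0.4, [0, 3, 8], [0, 0, 12]], [0.4, [2, 6, 11], [0, 0, 18]], [0.4, [4, 10, 12], [0, 0, 25]], [0.4, [6, 14, 12], [0, 0, 30]]])

```text
time: 0.52
tool_pos: [0.2444, -0.3915, 0.327]
tool_rot: [-1.566, -0.002, -2.258]
force: [-0.2, 0.7, -0.0]
finger_gap: 0.0645
```

Request:
drive_tool(targets=[[0.28, [2, 3.5, 0], [0, 0, 3]], [0.28, [4, 7, 0], [0, 0, 6]], [0.28, [6, 10.5, 0], [0, 0, 9]], [0.28, [8, 14, 0], [0, 0, 12]], [0.28, [10, 17.5, 0], [0, 0, 15]]])

```text
time: 0.93
tool_pos: [0.3443, -0.2145, 0.3236]
tool_rot: [-1.571, 0.0, -1.997]
force: [-0.3, -1.3, 0.4]
finger_gap: 0.0307
```

Request:
drive_tool(targets=[[0.28, [2, 3.5, 0], [0, 0, 3]], [0.28, [4, 7, 0], [0, 0, 6]], [0.28, [6, 10.5, 0], [0, 0, 9]], [0.28, [8, 14, 0], [0, 0, 12]], [0.28, [10, 17.5, 0], [0, 0, 15]]])

```text
time: 1.35
tool_pos: [0.4444, -0.0394, 0.3237]
tool_rot: [-1.571, -0.0, -1.735]
force: [1.3, -1.1, 0.1]
finger_gap: 0.0264
```

Request:
drive_tool(targets=[[0.28, [1.5, 3, 0], [0, 0, 2]], [0.28, [3, 6, 0], [0, 0, 4]], [0.28, [5, 9, 0], [0, 0, 6]], [0.28, [6.5, 11, 0], [0, 0, 7]], [0.28, [6.5, 11, 0], [0, 0, 7]]])

```text
time: 1.77
tool_pos: [0.5103, 0.0721, 0.3218]
tool_rot: [-1.574, 0.001, -1.61]
force: [-0.5, -0.1, -0.3]
finger_gap: 0.0261
```

Run:
```python
from h import *
o=snap("b");print(manip.observe())
```

```text
{'time': 1.8667, 'joint_positions': array([ 2.46945812e-02,  1.45887015e-02,  1.21575011e+00, -5.62457389e-04,
        1.91364835e+00,  6.77227694e-02]), 'qd': array([-0.03379332, -0.02991791,  0.00824721, -0.00385764,  0.00251482,
       -0.00174164]), 'joint_torque': array([ 7.83315226e-01, -2.99782187e+01, -3.01055074e+01,  1.63409393e-01,
       -4.48960892e-02,  1.22157045e-02]), 'tool_pos': array([0.50889992, 0.06900109, 0.32289066]), 'tool_rot': array([-1.57314942e+00, -6.90993550e-04, -1.61401215e+00]), 'force': array([ 0.48702728,  0.24054805, -0.30387026]), 'ft_torque': array([-0.08326516, -0.11033679,  0.02024042]), 'finger_gap': 0.02593034055227506}
```

View pics/b_side.png

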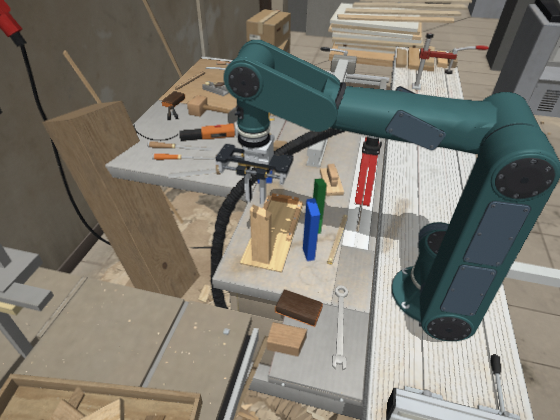

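View pics/b_top.png

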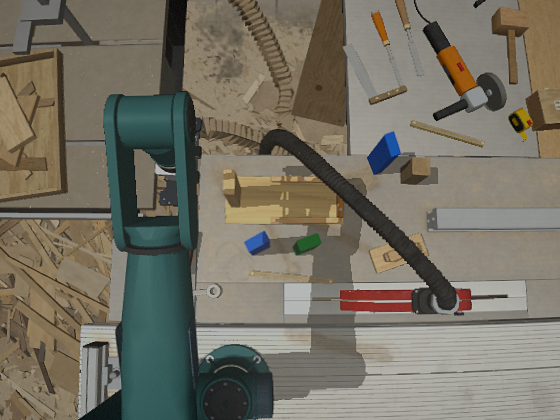

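Request:
drive_tool(targets=[[0.28, [0.7, 0, -3], [0, 0, 0]], [0.28, [0.7, 0, -6], [0, 0, 0]], [0.28, [0.7, 0, -9], [0, 0, 0]], [0.28, [0.7, 0, -11.5], [0, 0, 0]], [0.28, [0.7, -0.5, -11.5], [0, 0, 0]]])

```text
time: 2.28
tool_pos: [0.512, 0.0624, 0.2027]
tool_rot: [-1.583, -0.001, -1.617]
force: [-0.4, -0.2, -0.9]
finger_gap: 0.0261
```

Request:
drive_tool(targets=[[0.28, [0, -1, 0], [0, 0, 0]], [0.28, [0, -2, 0], [0, 0, 0]], [0.28, [0, -2.5, 0], [0, 0, 0]], [0.28, [0, -3, 0], [0, 0, 0]], [0.28, [0, -3, 0], [0, 0, 0]]])

```text
time: 2.7
tool_pos: [0.5169, 0.0321, 0.2109]
tool_rot: [-1.567, -0.0, -1.617]
force: [0.4, 1.0, -0.6]
finger_gap: 0.0263
```

Run:
```python
from h import *
s=manip.observe();print(s["time"],s["tool_pos"],s["tool_rot"],s["force"],s["joint_positions"])
o=snap("c")
p=o["side"][0][100:300,180:380];cv2.imwrite("pics/c3.png",cv2.resize(p[:,:,::-1],None,fx=3,fy=3,interpolation=cv2.INTER_CUBIC))
```

```text
2.7 [0.51686369 0.03206213 0.21087036] [-1.56731527e+00 -3.54793480e-04 -1.61742080e+00] [ 0.35031911  1.04569852 -0.56347837] [-4.73226141e-02  1.17614610e-02  1.43888153e+00 -3.54772888e-04
  1.68746835e+00 -7.40671180e-04]
```

View pics/c3.png

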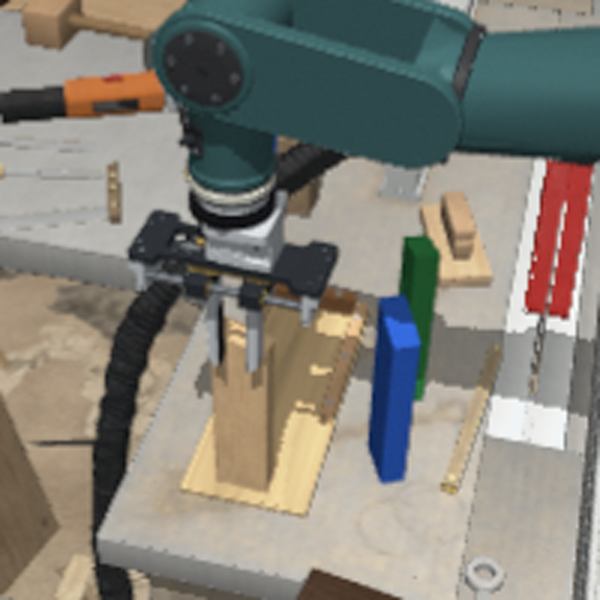

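Request:
drive_tool(targets=[[0.28, [0, -0.5, 0], [0, 0, 0]], [0.28, [0, -1, 0], [0, 0, 0]], [0.28, [-0.1, -1.5, 0], [0, 0, 0]], [0.28, [-0.1, -1.9, 0], [0, 0, 0]], [0.28, [-0.1, -2.3, 0], [0, 0, 0]]])

```text
time: 3.22
tool_pos: [0.5149, 0.0101, 0.2089]
tool_rot: [-1.571, -0.0, -1.615]
force: [-1.0, 0.1, -0.1]
finger_gap: 0.0266
```

Run:
```python
from h import *
s=manip.observe();print(s["time"],s["tool_pos"],s["tool_rot"],s["force"],s["joint_positions"])
o=snap("d")
p=o["side"][0][100:300,180:380];cv2.imwrite("pics/c4.png",cv2.resize(p[:,:,::-1],None,fx=3,fy=3,interpolation=cv2.INTER_CUBIC))
```

```text
3.2167 [0.51492928 0.01012737 0.20885841] [-1.57093963e+00 -2.47185411e-05 -1.61543328e+00] [-1.01478898  0.07742812 -0.05435381] [-9.04327988e-02  8.59041014e-03  1.44603595e+00 -3.14657444e-05
  1.68710832e+00 -4.57994953e-02]
```

View pics/c4.png

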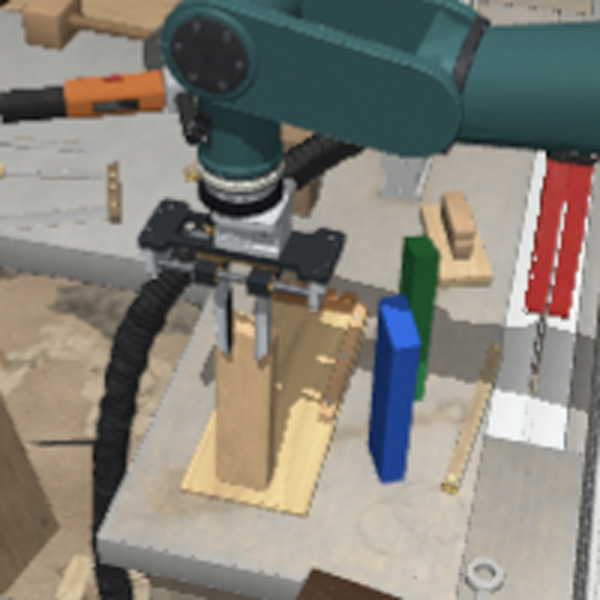

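Request:
drive_tool(targets=[[0.28, [0, -0.6, 0], [0, 0, 0]], [0.28, [-0.1, -1.2, 0], [0, 0, 0]], [0.28, [-0.1, -1.8, 0], [0, 0, 0]], [0.28, [-0.1, -2.3, 0], [0, 0, 0]], [0.28, [-0.1, -2.7, 0], [0, 0, 0]]])

```text
time: 3.73
tool_pos: [0.514, -0.0172, 0.209]
tool_rot: [-1.571, -0.0, -1.616]
force: [-0.1, 0.1, 1.3]
finger_gap: 0.0261
```

Run:
```python
from h import *
s=manip.observe();print(s["time"],s["tool_pos"],s["tool_rot"],s["force"],s["joint_positions"])
o=snap("e")
p=o["side"][0][100:300,180:380];cv2.imwrite("pics/c5.png",cv2.resize(p[:,:,::-1],None,fx=3,fy=3,interpolation=cv2.INTER_CUBIC))
```

```text
3.7333 [ 0.51399318 -0.01722898  0.20898601] [-1.57066602e+00 -1.37058489e-04 -1.61597437e+00] [-0.05120617  0.09199723  1.28688524] [-1.43702326e-01  6.67947995e-03  1.44770866e+00 -1.24415809e-04
  1.68706136e+00 -9.85387328e-02]
```

View pics/c5.png

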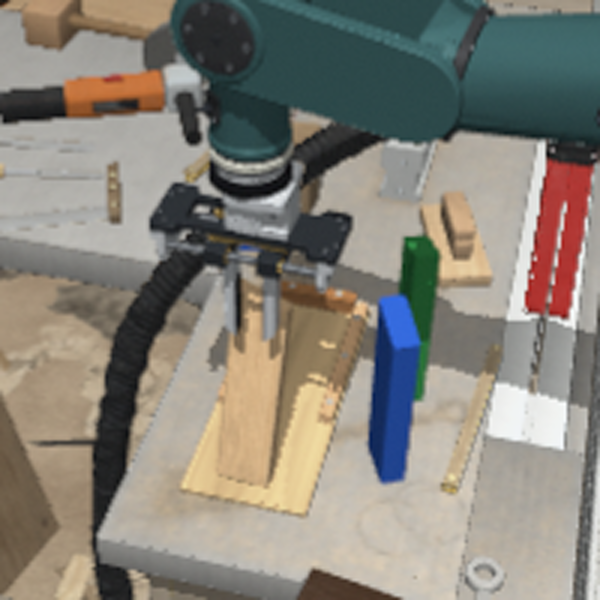

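Request:
drive_tool(targets=[[0.28, [0, -0.4, 0], [0, 0, 0]], [0.28, [0, -0.8, 0], [0, 0, 0]], [0.28, [0, -0.8, 0], [0, 0, 0]], [0.28, [0, -0.8, 0], [0, 0, 0]], [0.28, [0, -0.8, 0], [0, 0, 0]]])

```text
time: 4.25
tool_pos: [0.514, -0.0244, 0.209]
tool_rot: [-1.571, 0.0, -1.615]
force: [0.3, -0.3, -1.2]
finger_gap: 0.0264
```

Run:
```python
from h import *
s=manip.observe();print(s["time"],s["tool_pos"],s["tool_rot"],s["force"],s["joint_positions"])
o=snap("f")
p=o["side"][0][100:300,180:380];cv2.imwrite("pics/c6.png",cv2.resize(p[:,:,::-1],None,fx=3,fy=3,interpolation=cv2.INTER_CUBIC))
```

```text
4.25 [ 0.51400988 -0.02438328  0.20895468] [-1.57075448e+00  1.10366403e-04 -1.61537150e+00] [ 0.25209848 -0.29944491 -1.17848525] [-1.57694186e-01  7.43906705e-03  1.44700598e+00  1.15162827e-04
  1.68711848e+00 -1.13105641e-01]
```

View pics/c6.png

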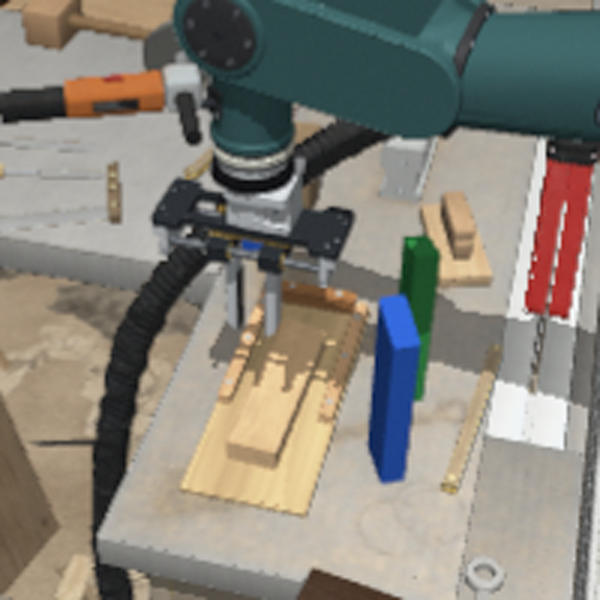

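View pics/f_top.png

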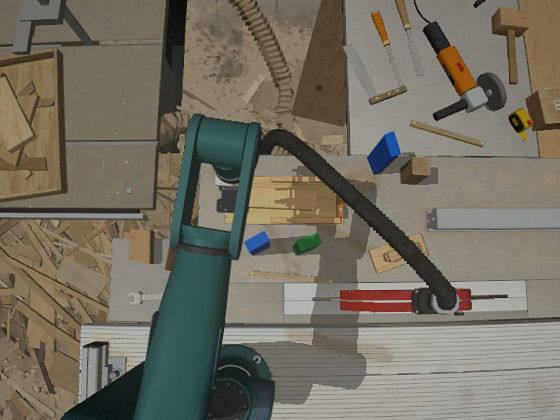

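Run:
```python
from h import *
o=load("f")
P=cloud(o["side"]).reshape(-1,3)
b=P[(P[:,0]>.45)&(P[:,0]<.57)&(P[:,1]>-.28)&(P[:,1]<.03)&(P[:,2]>.03)&(P[:,2]<.045)]
print("board top",len(b),b.mean(0),cv2.minAreaRect((b[:,:2]*1000).astype(np.float32)))
f=P[(abs(P[:,0]-.51)<.04)&(P[:,1]>-.06)&(P[:,1]<.03)&(P[:,2]>.015)&(P[:,2]<.034)]
print("foot",len(f),np.percentile(f,[10,50,90],axis=0).round(4),np.polyfit(f[:,0],f[:,1],1))
# arm cloud underside
for x0 in np.arange(.2,.56,.04):
    a=P[(P[:,0]>x0)&(P[:,0]<x0+.04)&(P[:,2]>.33)&(abs(P[:,1])<.25)]
    if len(a):i=a[:,2].argmin();print(round(x0,2),len(a),"low",a[i].round(3),"ymin/max",a[:,1].min().round(3),a[:,1].max().round(3), "zmax",a[:,2].max().round(3))
q=P[(abs(P[:,0]-.37)<.06)&(abs(P[:,1]+.07)<.05)&(P[:,2]>.2)&(P[:,2]<.25)];print("blue",len(q),q.min(0),q.max(0))
```

```text
board top 767 [ 0.51134434 -0.11648475  0.03726861] ((502.7038269042969, -124.68916320800781), (216.90016174316406, 84.17405700683594), 85.43717956542969)
foot 90 [[ 0.4874 -0.044   0.0161]
 [ 0.5088 -0.0215  0.0256]
 [ 0.5366 -0.0179  0.033 ]] [ 0.18738494 -0.1203676 ]
0.2 969 low [0.224 0.059 0.526] ymin/max -0.031 0.083 zmax 0.608
0.24 864 low [0.266 0.048 0.517] ymin/max -0.008 0.075 zmax 0.603
0.28 760 low [0.304 0.037 0.509] ymin/max -0.014 0.065 zmax 0.596
0.32 899 low [0.338 0.013 0.489] ymin/max -0.055 0.065 zmax 0.593
0.36 941 low [0.37  0.054 0.504] ymin/max -0.06 0.06 zmax 0.591
0.4 1102 low [ 0.427 -0.016  0.331] ymin/max -0.067 0.053 zmax 0.595
0.44 1378 low [0.477 0.005 0.33 ] ymin/max -0.076 0.048 zmax 0.601
0.48 1830 low [0.485 0.007 0.33 ] ymin/max -0.078 0.043 zmax 0.605
0.52 976 low [0.54  0.004 0.33 ] ymin/max -0.081 0.039 zmax 0.604
blue 179 [ 0.35201356 -0.09867974  0.20005193] [ 0.39939978 -0.03677821  0.22251558]
```

Request:
drive_tool(targets=[[0.28, [0, 3, 0], [0, 0, 0]], [0.28, [0, 6, 0], [0, 0, 0.5]], [0.28, [0, 6.4, -3], [0, 0, 1]], [0.28, [0, 6.4, -6.5], [0, 0, 1.5]], [0.28, [0, 6.4, -10], [0, 0, 1.5]]])

```text
time: 4.77
tool_pos: [0.5149, 0.0405, 0.1091]
tool_rot: [-1.567, -0.0, -1.587]
force: [-0.2, 0.4, -0.6]
finger_gap: 0.0265
```

Request:
drive_tool(targets=[[0.28, [0, 0, -3], [0, 0, 0]], [0.28, [0, 0, -5.5], [0, 0, 0]], [0.28, [0, 0, -7.5], [0, 0, 0]], [0.28, [0, 0, -8.5], [0, 0, 0]], [0.28, [0, 0, -8.5], [0, 0, 0]]])

```text
time: 5.18
tool_pos: [0.5118, 0.0397, 0.0212]
tool_rot: [-1.576, 0.0, -1.589]
force: [0.4, -0.5, -0.3]
finger_gap: 0.0262
```

Run:
```python
from h import *
s=manip.observe();print(s["time"],s["tool_pos"],s["tool_rot"],s["force"],s["joint_positions"])
o=snap("g")
p=o["side"][0][100:300,180:380];cv2.imwrite("pics/c7.png",cv2.resize(p[:,:,::-1],None,fx=3,fy=3,interpolation=cv2.INTER_CUBIC))
P=cloud(o["top"]).reshape(-1,3)
b=P[(P[:,0]>.45)&(P[:,0]<.57)&(P[:,1]>-.28)&(P[:,1]<.03)&(P[:,2]>.033)&(P[:,2]<.042)]
print("board top",len(b),b.mean(0),b.min(0),b.max(0),cv2.minAreaRect((b[:,:2]*1000).astype(np.float32)))
```

```text
5.1833 [0.51181744 0.03972581 0.02120154] [-1.57647937e+00  7.61255635e-05 -1.58900394e+00] [ 0.3839624  -0.48978761 -0.29310182] [-3.30119541e-02  1.23638520e-01  1.70833368e+00 -8.28311670e-06
  1.31530400e+00 -1.48024457e-02]
board top 1373 [ 0.50966438 -0.12407068  0.03714634] [ 0.45231693 -0.23764486  0.03301992] [ 0.54162367 -0.01798425  0.04194837] ((495.4779357910156, -126.82915496826172), (217.92111206054688, 87.61293029785156), 87.35179138183594)
```

View pics/c7.png

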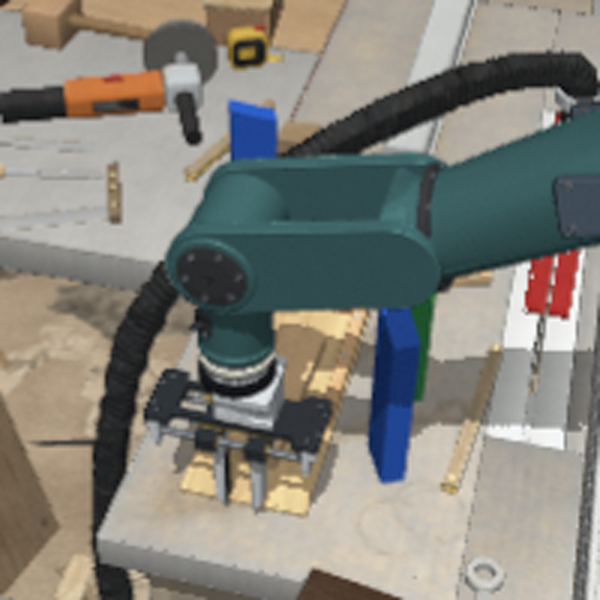

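View pics/g_top.png

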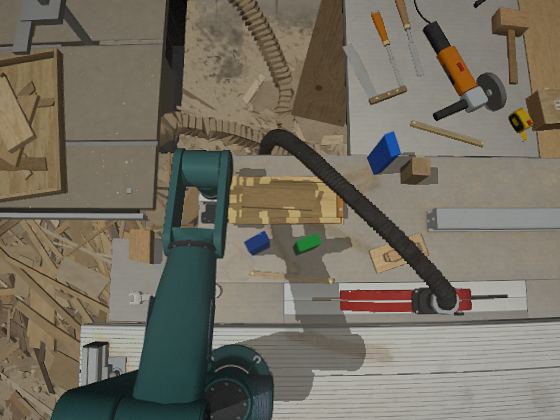

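Run:
```python
from h import *
P=cloud(load("g")["side"]).reshape(-1,3)
for x0 in np.arange(.28,.62,.04):
    a=P[(P[:,0]>x0)&(P[:,0]<x0+.04)&(P[:,2]>.23)&(P[:,1]>-.1)&(P[:,1]<.2)]
    if len(a):i=a[:,2].argmin();print(round(x0,2),len(a),"low",a[i].round(3),"y",a[:,1].min().round(3),a[:,1].max().round(3), "zmax",a[:,2].max().round(3))
o=load("a")["top"];C=cloud(o);dark=(o[0].max(2)<75)&(C[:,:,2]>.05)
H=C[dark]
for y0 in np.arange(-.3,0,.03):
    a=H[(H[:,1]>y0)&(H[:,1]<y0+.03)&(H[:,0]>.4)&(H[:,0]<.75)]
    if len(a):print("hose y",round(y0,2),len(a),"x",np.percentile(a[:,0],[5,95]).round(3),"z",np.percentile(a[:,2],[5,95]).round(3))
```

```text
0.28 753 low [0.312 0.077 0.398] y 0.025 0.1 zmax 0.507
0.32 812 low [0.32  0.049 0.371] y -0.011 0.105 zmax 0.481
0.36 819 low [0.396 0.099 0.363] y -0.013 0.105 zmax 0.458
0.4 823 low [0.438 0.1   0.354] y -0.012 0.103 zmax 0.444
0.44 870 low [0.477 0.049 0.236] y -0.014 0.101 zmax 0.434
0.48 1174 low [0.51  0.074 0.232] y -0.013 0.105 zmax 0.425
0.52 589 low [0.537 0.063 0.231] y -0.016 0.104 zmax 0.416
hose y -0.3 332 x [0.443 0.503] z [0.276 0.297]
hose y -0.27 325 x [0.475 0.539] z [0.263 0.289]
hose y -0.24 328 x [0.508 0.576] z [0.239 0.273]
hose y -0.21 300 x [0.542 0.614] z [0.204 0.252]
hose y -0.18 268 x [0.58  0.656] z [0.158 0.221]
hose y -0.15 223 x [0.617 0.689] z [0.104 0.176]
hose y -0.12 132 x [0.65  0.698] z [0.056 0.127]
hose y -0.03 18 x [0.501 0.539] z [0.094 0.179]
```

Request:
drive_tool(targets=[[0.28, [0, -1.5, 0.1], [0, 0, 0]], [0.28, [0, -3, 0.1], [0, 0, 0]], [0.28, [0, -4, 0.1], [0, 0, 0]], [0.28, [0, -5, 0.1], [0, 0, 0]], [0.28, [-0.1, -6, 0.1], [0, 0, 0]]])

```text
time: 5.7
tool_pos: [0.5141, -0.0209, 0.0264]
tool_rot: [-1.568, 0.001, -1.589]
force: [0.2, 1.6, 1.1]
finger_gap: 0.0261
```

Request:
drive_tool(targets=[[0.28, [0, -0.6, 0], [0, 0, 0]], [0.28, [0, -1.2, 0], [0, 0, 0]], [0.28, [0, -1.8, 0], [0, 0, 0]], [0.28, [0, -2.4, 0], [0, 0, 0]], [0.28, [0, -3, 0], [0, 0, 0]]])

```text
time: 6.12
tool_pos: [0.513, -0.0507, 0.025]
tool_rot: [-1.571, 0.0, -1.589]
force: [0.5, 2.4, 1.9]
finger_gap: 0.0263
```

Run:
```python
from h import *
s=manip.observe();print(s["time"],s["tool_pos"],s["tool_rot"],s["force"],s["finger_gap"])
o=snap("i")
p=o["side"][0][130:300,180:380];cv2.imwrite("pics/c8.png",cv2.resize(p[:,:,::-1],None,fx=3.5,fy=3.5,interpolation=cv2.INTER_CUBIC))
p=o["top"][0][150:250,200:380];cv2.imwrite("pics/c9.png",cv2.resize(p[:,:,::-1],None,fx=4.4,fy=4.4,interpolation=cv2.INTER_CUBIC))
```

```text
6.1167 [ 0.51299118 -0.0507395   0.02496507] [-1.57078024e+00  2.57563634e-04 -1.58896103e+00] [0.53528207 2.35111832 1.94744817] 0.026305650076519905
```

View pics/c8.png

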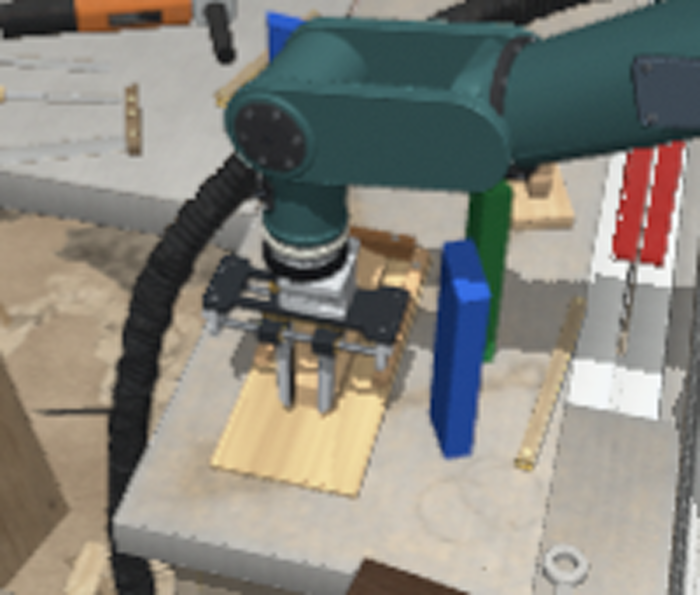

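View pics/c9.png

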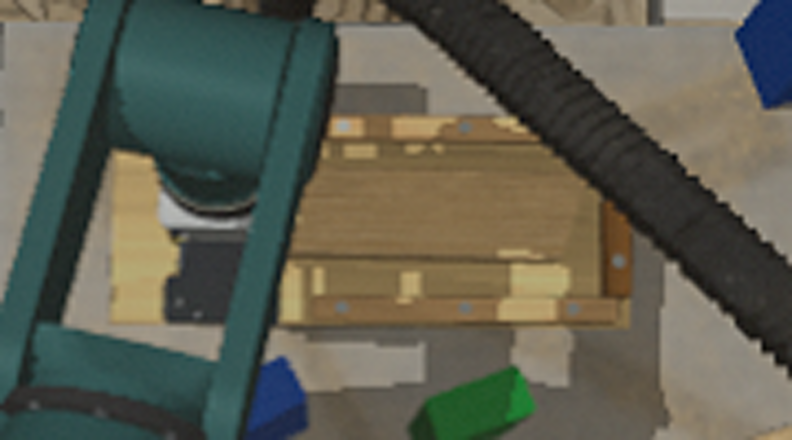

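Request:
drive_tool(targets=[[0.28, [0, -0.2, 0], [0, 0, 0]], [0.28, [0, -0.4, 0], [0, 0, 0]], [0.28, [0, -0.6, 0], [0, 0, 0]], [0.28, [0, -0.8, 0], [0, 0, 0]], [0.28, [0, -0.9, 0], [0, 0, 0]]])

```text
time: 6.63
tool_pos: [0.5128, -0.0596, 0.0247]
tool_rot: [-1.571, -0.0, -1.589]
force: [0.1, 0.7, -0.7]
finger_gap: 0.026
```

Request:
drive_tool(targets=[[0.28, [0, -0.1, 0], [0, 0, 0]], [0.28, [0, -0.2, 0], [0, 0, 0]], [0.28, [0, -0.2, 0], [0, 0, 0]], [0.28, [0, -0.3, 0], [0, 0, 0]], [0.28, [0, -0.3, 0], [0, 0, 0]]])

```text
time: 7.05
tool_pos: [0.513, -0.0622, 0.025]
tool_rot: [-1.571, 0.001, -1.589]
force: [-0.6, 1.0, 0.3]
finger_gap: 0.0261
```

Request:
drive_tool(targets=[[0.28, [0, -0.1, 0], [0, 0, 0]], [0.28, [0, -0.2, 0], [0, 0, 0]], [0.28, [0, -0.2, 0], [0, 0, 0]], [0.28, [0, -0.3, 0], [0, 0, 0]], [0.28, [0, -0.3, 0], [0, 0, 0]]])

```text
time: 7.47
tool_pos: [0.513, -0.0623, 0.0251]
tool_rot: [-1.571, 0.006, -1.589]
force: [-1.2, 8.5, 0.9]
finger_gap: 0.0264
```

Run:
```python
from h import *
s=manip.observe();print(s["time"],s["tool_pos"],s["tool_rot"],s["force"],s["finger_gap"])
o=snap("j")
p=o["top"][0][160:240,260:360];cv2.imwrite("pics/c10.png",cv2.resize(p[:,:,::-1],None,fx=7,fy=7,interpolation=cv2.INTER_CUBIC))
```

```text
7.4667 [ 0.51296458 -0.0623434   0.02505369] [-1.57093395  0.00630198 -1.58898324] [-1.20595007  8.53768736  0.9159857 ] 0.026439437571985316
```

View pics/c10.png

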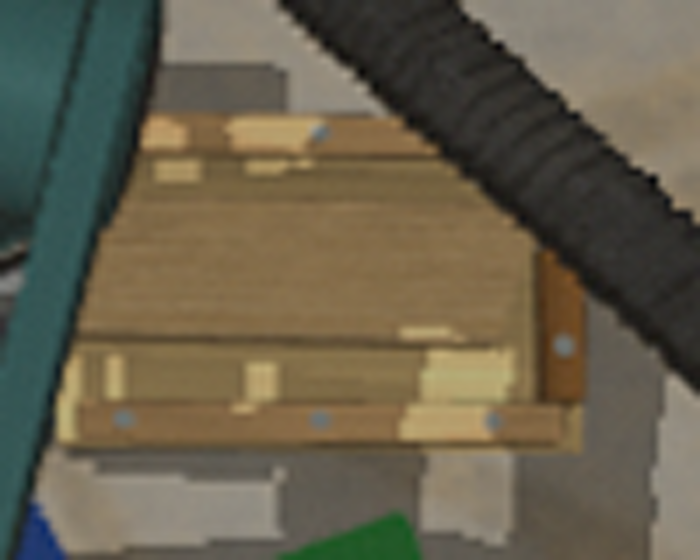

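Run:
```python
from h import *
o=load("j")
p,d,cp=o["top"];C=cloud(o["top"])
for v in(194,200,206):
    print(v,[(u,tuple(p[v,u]),C[v,u].round(3)[1:].tolist()) for u in range(326,346,1)])
q=p[185:225,315:350].astype(float);q=np.clip(q*1.6,0,255).astype(np.uint8)
cv2.imwrite("pics/c11.png",cv2.resize(q[:,:,::-1],None,fx=16,fy=14,interpolation=0))
```

```text
194 [(326, (np.uint8(135), np.uint8(110), np.uint8(75)), [-0.26, 0.041]), (327, (np.uint8(137), np.uint8(113), np.uint8(77)), [-0.263, 0.037]), (328, (np.uint8(133), np.uint8(110), np.uint8(75)), [-0.266, 0.037]), (329, (np.uint8(133), np.uint8(109), np.uint8(74)), [-0.269, 0.036]), (330, (np.uint8(132), np.uint8(109), np.uint8(75)), [-0.272, 0.031]), (331, (np.uint8(134), np.uint8(111), np.uint8(75)), [-0.274, 0.038]), (332, (np.uint8(135), np.uint8(112), np.uint8(76)), [-0.277, 0.039]), (333, (np.uint8(132), np.uint8(108), np.uint8(74)), [-0.28, 0.038]), (334, (np.uint8(132), np.uint8(108), np.uint8(74)), [-0.283, 0.037]), (335, (np.uint8(132), np.uint8(110), np.uint8(74)), [-0.289, 0.013]), (336, (np.uint8(91), np.uint8(74), np.uint8(53)), [-0.257, 0.258]), (337, (np.uint8(35), np.uint8(32), np.uint8(27)), [-0.258, 0.265]), (338, (np.uint8(30), np.uint8(29), np.uint8(26)), [-0.26, 0.268]), (339, (np.uint8(28), np.uint8(26), np.uint8(25)), [-0.262, 0.272]), (340, (np.uint8(41), np.uint8(38), np.uint8(35)), [-0.262, 0.288]), (341, (np.uint8(47), np.uint8(45), np.uint8(40)), [-0.265,
[... 2345 characters left out ...]
, [-0.289, 0.009]), (336, (np.uint8(92), np.uint8(75), np.uint8(49)), [-0.291, 0.019]), (337, (np.uint8(77), np.uint8(55), np.uint8(33)), [-0.291, 0.035]), (338, (np.uint8(94), np.uint8(63), np.uint8(33)), [-0.295, 0.031]), (339, (np.uint8(99), np.uint8(65), np.uint8(32)), [-0.297, 0.037]), (340, (np.uint8(106), np.uint8(71), np.uint8(37)), [-0.3, 0.03]), (341, (np.uint8(109), np.uint8(72), np.uint8(35)), [-0.303, 0.035]), (342, (np.uint8(111), np.uint8(74), np.uint8(33)), [-0.306, 0.034]), (343, (np.uint8(89), np.uint8(68), np.uint8(47)), [-0.314, 0.002]), (344, (np.uint8(94), np.uint8(87), np.uint8(77)), [-0.317, -0.002]), (345, (np.uint8(97), np.uint8(91), np.uint8(80)), [-0.319, 0.003])]
```

View pics/c11.png

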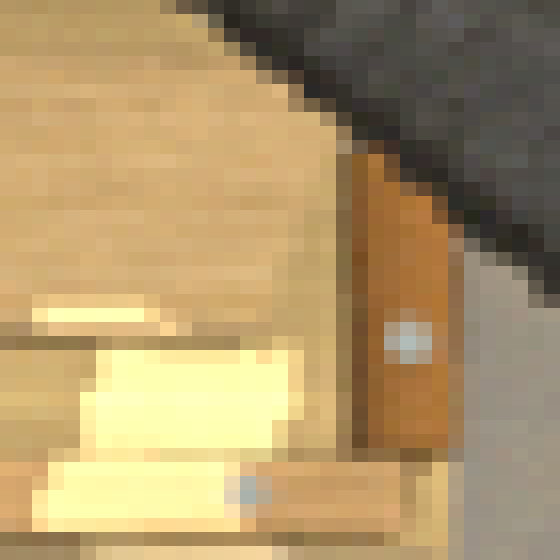

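Run:
```python
from h import *
o=load("j")
p,d,cp=o["top"];C=cloud(o["top"])
E=[];L=[];T=[]
for v in range(185,212):
    r=[u for u in range(285,345) if .028<C[v,u,2]<.048 and C[v,u,1]>-.288]
    if len(r)>20:
        print(v,min(r),max(r),C[v,max(r)].round(4)); 
for u in range(285,336,3):
    c=C[183:216,u]; k=[v for v in range(183,216) if .03<C[v,u,2]<.046]
    if k: print(u,min(k),max(k),C[min(k),u].round(4)[:2],C[max(k),u].round(4)[:2])
```

```text
188 285 309 [ 0.5391 -0.2118  0.0344]
189 285 329 [ 0.5354 -0.2685  0.0398]
190 285 330 [ 0.5325 -0.2713  0.0398]
191 285 332 [ 0.5289 -0.2765  0.0435]
192 285 332 [ 0.5271 -0.2772  0.0378]
193 285 334 [ 0.5243 -0.283   0.0373]
194 285 334 [ 0.5215 -0.283   0.0367]
195 285 334 [ 0.5185 -0.2829  0.0372]
196 285 334 [ 0.516  -0.2831  0.0355]
197 285 334 [ 0.5128 -0.2828  0.037 ]
198 285 333 [ 0.509  -0.2792  0.0417]
199 285 333 [ 0.5066 -0.2795  0.0394]
200 285 333 [ 0.5042 -0.2798  0.0365]
201 285 332 [ 0.5007 -0.2765  0.0398]
202 285 332 [ 0.4978 -0.2764  0.0397]
203 285 332 [ 0.4952 -0.2766  0.0381]
204 285 331 [ 0.4924 -0.2737  0.0378]
205 285 331 [ 0.4888 -0.2731  0.0419]
206 285 331 [ 0.487  -0.2739  0.0357]
207 285 330 [ 0.4831 -0.2702  0.042 ]
208 285 330 [ 0.4809 -0.2706  0.0378]
285 188 208 [ 0.538  -0.1429] [ 0.4816 -0.1431]
288 188 207 [ 0.5377 -0.1514] [ 0.4837 -0.1514]
291 188 208 [ 0.539  -0.1602] [ 0.4812 -0.1601]
294 188 207 [ 0.5383 -0.1686] [ 0.4839 -0.1685]
297 188 208 [ 0.5383 -0.1772] [ 0.4814 -0.1771]
300 188 208 [ 0.5388 -0.1859] [ 0.4812 -0.1856]
303 188 208 [ 0.5386 -0.1944] [ 0.4816 -0.1943]
306 188 207 [ 0.5386 -0.203 ] [ 0.4835 -0.2024]
309 188 208 [ 0.5391 -0.2118] [ 0.4817 -0.2114]
312 189 208 [ 0.5362 -0.2203] [ 0.4819 -0.2201]
315 189 208 [ 0.5352 -0.2284] [ 0.481  -0.2281]
318 189 208 [ 0.5361 -0.2375] [ 0.4811 -0.2367]
321 189 208 [ 0.5357 -0.2458] [ 0.4812 -0.2453]
324 189 208 [ 0.5356 -0.2544] [ 0.4807 -0.2535]
327 189 208 [ 0.5354 -0.2628] [ 0.4804 -0.2617]
330 190 208 [ 0.5325 -0.2713] [ 0.4809 -0.2706]
333 193 200 [ 0.5233 -0.2794] [ 0.5042 -0.2798]
```

```bash
python3 - <<'E'
from h import *
for n in("top","side"):
    o=load("a")[n];P=cloud(o).reshape(-1,3)
    for x0 in np.arange(.487,.546,.01):
        b=P[(P[:,0]>x0)&(P[:,0]<x0+.01)&(abs(P[:,1])<.012)&(P[:,2]>.19)&(P[:,2]<.26)]
        print(n,round(x0,3),len(b),np.median(b[:,2]).round(4),b[:,2].std().round(4))
# other boards
o=load("a")["top"];P=cloud(o).reshape(-1,3)
for cx,cy in((.37,-.07),(.37,-.19)):
    b=P[(abs(P[:,0]-cx)<.04)&(abs(P[:,1]-cy)<.04)&(P[:,2]>.18)]
    A=np.c_[b[:,:2]-b[:,:2].mean(0),np.ones(len(b))];print(np.linalg.lstsq(A,b[:,2],rcond=None)[0],b.min(0),b.max(0))
E
python3 - <<'E'
import sys;sys.path.insert(0,'.')
import os;os.chdir('.')
from h import *
q=load("a")["side"][0][195:225,245:285]
cv2.imwrite("pics/c12.png",cv2.resize(q[:,:,::-1],None,fx=16,fy=16,interpolation=cv2.INTER_CUBIC))
E
```

```text
top 0.487 53 0.2117 0.0068
top 0.497 48 0.2149 0.0045
top 0.507 43 0.2182 0.0024
top 0.517 42 0.2229 0.002
top 0.527 43 0.2248 0.0024
top 0.537 35 0.2264 0.002
side 0.487 28 0.2109 0.0073
side 0.497 23 0.2146 0.0021
side 0.507 22 0.2186 0.0015
side 0.517 25 0.2212 0.0052
side 0.527 23 0.225 0.007
side 0.537 30 0.2263 0.0089
[ 0.2842102  -0.18538727  0.21014488] [ 0.3479579  -0.09707218  0.18128618] [ 0.39670627 -0.0385047   0.22233402]
[-0.00138328  0.24661892  0.21018694] [ 0.34871367 -0.2236082   0.18226636] [ 0.39342887 -0.16338406  0.22365176]
```

View pics/c12.png

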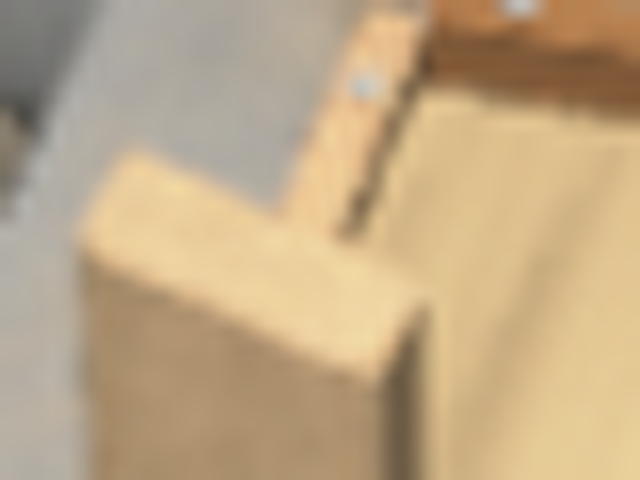

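Request:
drive_tool(targets=[[0.28, [0, 1, 0], [0, 0, 0]], [0.28, [0, 3, 0], [0, 0, 0]], [0.28, [0, 6, 1], [0, 0, 0]], [0.28, [0, 9, 3], [0, 0, 0]], [0.28, [0, 12, 5], [0, 0, 0]]])

```text
time: 7.98
tool_pos: [0.5122, 0.0551, 0.0747]
tool_rot: [-1.573, -0.002, -1.59]
force: [1.1, 0.7, 0.7]
finger_gap: 0.0261
```

Request:
drive_tool(targets=[[0.28, [0, 2, 3], [0, 0, 0]], [0.28, [0, 5, 5], [0, 0, 0]], [0.28, [0, 8, 7], [0, 0, 0]], [0.28, [0, 10, 9], [0, 0, 0]], [0.28, [0, 10, 10], [0, 0, 0]]])

```text
time: 8.4
tool_pos: [0.514, 0.158, 0.1782]
tool_rot: [-1.565, 0.001, -1.585]
force: [-0.6, -0.0, 0.4]
finger_gap: 0.0263
```

Run:
```python
from h import *
s=manip.observe();print(s["time"],s["tool_pos"],s["force"])
o=snap("k")
P=cloud(o["side"]).reshape(-1,3)
for n in o:
    C=cloud(o[n]);P=C.reshape(-1,3)
    b=P[(P[:,0]>.472)&(P[:,0]<.55)&(P[:,1]>-.285)&(P[:,1]<-.06)&(P[:,2]>.031)&(P[:,2]<.043)]
    r=[]
    for y0 in np.arange(-.255,-.085,.01):
        q=b[(b[:,1]>y0)&(b[:,1]<y0+.01),0]; r.append((y0+.005,np.percentile(q,2),np.percentile(q,98)) if len(q)>5 else (np.nan,)*3)
    r=np.array(r);r=r[~np.isnan(r[:,0])]
    print(n,len(b),"ymax",np.percentile(b[:,1],99.7),"centre line",np.polyfit(r[:,0]+.17,(r[:,1]+r[:,2])/2,1),"lo",np.polyfit(r[:,0],r[:,1],1)[0],"hi",np.polyfit(r[:,0],r[:,2],1)[0])
    rr=P[(abs(P[:,2]-.025)<.004)]
    for lo_,hi in((.435,.465),(.555,.585)):
        q=rr[(rr[:,0]>lo_)&(rr[:,0]<hi)&(rr[:,1]<-.11)&(rr[:,1]>-.24)]
        if len(q)>30: print(" rail",len(q),q.mean(0),np.polyfit(q[:,1],q[:,0],1)[0])
P=cloud(o["side"]).reshape(-1,3)
f=P[(abs(P[:,0]-.51)<.022)&(P[:,1]>-.09)&(P[:,1]<-.05)&(P[:,2]>.014)&(P[:,2]<.032)]
print("foot",len(f),np.median(f,0),np.polyfit(f[:,0],f[:,1],1))
p=o["side"][0][170:300,210:370];cv2.imwrite("pics/c13.png",cv2.resize(p[:,:,::-1],None,fx=5,fy=4.5,interpolation=cv2.INTER_CUBIC))
```

```text
8.4 [0.5139938  0.15796213 0.17820418] [-0.6357937  -0.02341444  0.43958437]
side 377 ymax -0.08231851703527873 centre line [0.02059199 0.51176578] lo 0.013551099570989164 hi 0.027632872127292697
 rail 120 [ 0.45006089 -0.17355675  0.02510913] 0.007926183548842768
top 1448 ymax -0.07196693317532449 centre line [0.01506445 0.51011526] lo 0.01728062646227343 hi 0.012848276938713564
 rail 206 [ 0.44885402 -0.17198347  0.02504526] 0.015120394865132608
 rail 223 [ 0.56834698 -0.17135202  0.02467586] 0.017960525630610083
foot 7 [ 0.52633199 -0.07367875  0.02374268] [-0.24465009  0.0556313 ]
```

View pics/c13.png

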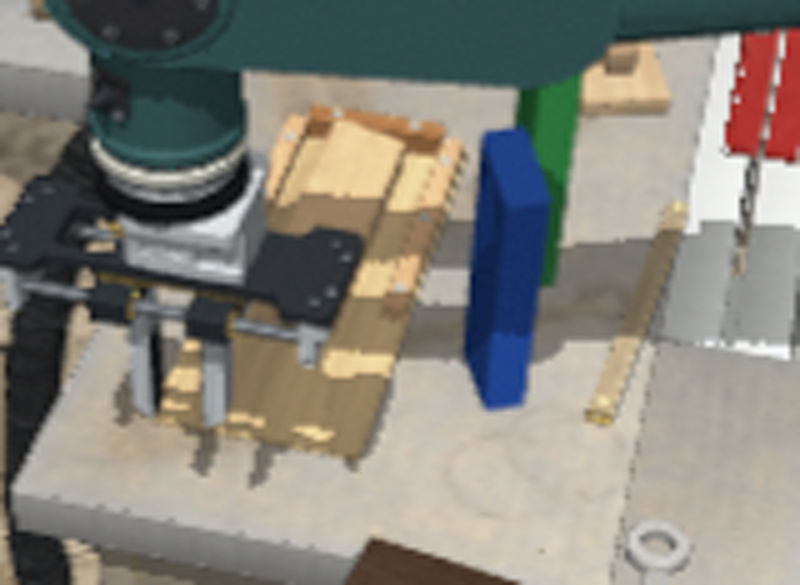

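View pics/k_top.png

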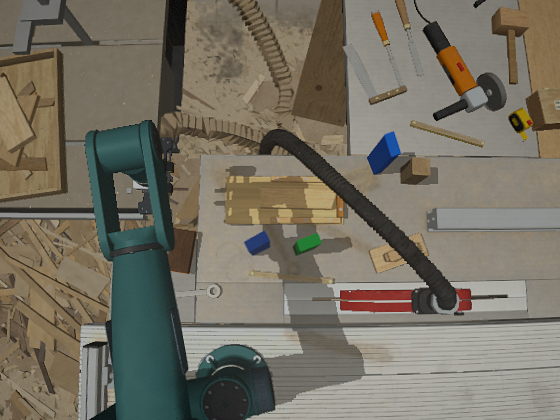

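Run:
```python
from h import *
o=load("k")
q=o["side"][0][185:220,260:310];q=np.clip(q*1.3,0,255).astype(np.uint8)
cv2.imwrite("pics/c14.png",cv2.resize(q[:,:,::-1],None,fx=15,fy=15,interpolation=cv2.INTER_CUBIC))
cp=o["side"][2]; print(proj(cp,[(.536,-.290,.037),(.48,-.273,.037),(.536,-.290,.033),(.536,-.283,.037)])-[260,185])
```

```text
[[17.55743154 11.26050327]
 [31.1440971  16.64268793]
 [17.54098093 12.07345745]
 [17.10755448 12.42568842]]
```

View pics/c14.png

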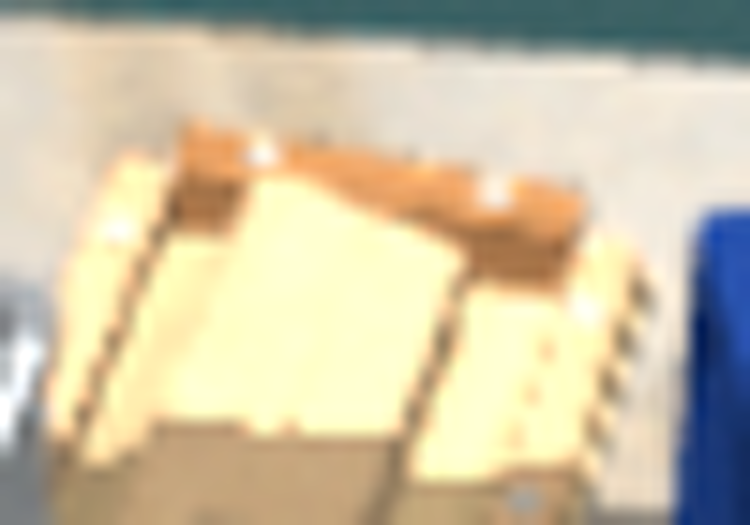

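The far corner of the board's head touches the stop, at (265,178) in the crop. The end is cut obliquely, so the near corner stays a little short while the sides run parallel to the rails. The tool is clear of everything, so I'm handing in.

Run:
```python
from h import *
print(manip.close_job())
```

```text
the job is handed in; nothing more can be done
None
```

I pushed the natural-wood board over with the fingertips, about 200 mm up on the face away from the stop, and it dropped flat between the rails. I then pushed its rear end with both fingertips until it stopped against the end stop, backed off, and handed in at about 8.4 s. Nothing was gripped or lifted.

**Last checks**
- **Home:** the tool stalled about 62 mm past the world origin, where I had worked out the home position to be. The force rose from about 1–2 N to 8.5 N. In the top view the rear end lies at y ≈ -0.071 m (home is -0.070 m).
- **Square:** the board's centreline runs parallel to the rails within about 0.1° (slope 0.015 against 0.0165).
- **Bystanders:** the other things in view look unmoved in the last pictures; I did not measure them individually.

**Checks that disagreed**
- **Oblique head:** the board's front end turned out to be cut at about 16°, which the description does not mention. The depth readings showed it while the board was still standing. Only its longer corner touches the stop; the other corner is some 15 mm short although the board is square. By my estimate there is not enough room between the rails to turn the board until that end lies flush.
- **Side-view foot reading:** the side camera's reading of the rear end was too sparse to use (7 points, gripper in the way), so I relied on the top view and the tool position.

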